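# Fit the roof to the model boat

### The arm

A 6-joint arm with a two-finger parallel gripper is mounted at the origin on the work surface. World frame = base frame: x ahead of the robot, y to its left, z up, the work surface at z = 0. Lengths are in m, angles in rad, forces in N, time in s.
With the tool pointing down it reaches from about 0.425 to 0.95 m from the base axis. Payload 3.5 kg.
Tool frame: the origin (TCP) lies midway between the tips of the shut fingers; the grasp point (between the pads) lies 19 mm behind it; z points along the fingers, y is the line along which they close (so a half turn about z gives the same grasp; the last joint's range is limited). The gripper opens to 85 mm and grips with 20 to 120 N. Pads are 22 mm wide; open, the fingers measure 114 mm over their backs; the gripper's body (76 mm by 85 mm) begins 54 mm behind the grasp point. The pads swing forward as they close: fully open they stand 13 mm farther back than shut.
Start: joints at [-0.15, 0.286, 1.577, -0, 1.279, -0.15], TCP at [0.675, 0, 0.231] pointing down, gripper open.
Joint ranges: [-2.77, 2.77], [-0.9, 2.22], [0.21, 2.48], [-1.53, 4.67], [0.24, 2.81], [-2.84, 2.84]. Speed limits (rad/s): [2.79, 2.79, 3.14, 3.14, 3.14, 3.14].

### API

Orientations are given as a unit quaternion [w, x, y, z].
In Python, from cell import manip, camera, ticket gives the robot as it stands.
- The arm moves only by the shell command python3 -m handwheel 'ROWS' [FORCE]. ROWS is JSON, one flat list of numbers, 7 for each row, row after row: the closure, from -1 (fully open) to 1 (shut), then the shift along the world's x, y, z in m, then the turn, a rotation vector about the world's x, y, z in degrees. In form: [grip, dx, dy, dz, ax, ay, az, grip, dx, dy, dz, ax, ay, az, ...]. A call has 1 to 8 rows; each row shifts and turns the commanded pose from where the row before left it; what a row does not reach is not made up. A row lasts 1/10 s, in which the tool goes at most 50 mm and 8.59 degrees, less where a joint would pass 70% of its speed; a pose out of reach is approached as far as the arm can. A call is refused whole if a number of a shift passes 0.05 or a number of a turn 8.59, either way. A call with a gripper value outside its range is refused whole. The fingers move at their own pace and stop on an object; FORCE is the grip in N (left out, the last holds). Time passes only in rows, so rows that do not move let the fingers close. It gives the time, the measured TCP pose, the force, the opening and the grip force at its end, in the units of the state.
- manip.read_state(): the state, without advancing time (a new reading comes with each control period).
- camera(name): name is "scene" or "side" or "wrist"; returns a dict with "img" (384x512x3 uint8, red, green, blue), "K" (3x3 intrinsics, pixels), "rvec" (rotation vector, rad) and "tvec" (3), from world to camera coordinates, as OpenCV has them. Camera axes: x right, y down, z forward; pixel columns grow to the right and rows downward; lengths in m; the calibration is good to about 2 mm. A picture is of the moment at which its call begins. There is no depth.
- ticket.hand_in(): hands the job in; it is judged then, once.
The state is a dict: "time": time; "qpos": joint angles; "dq": joint speeds; "tau": joint torques, N m; "eef_pos": TCP position; "tool_rot": TCP orientation; "wrist_force": force on the tool from outside, world axes, zero at the start; "torque": the same for the moment, N m; "finger_gap": finger opening in m; "grip_force": force on a finger pad.
Only numpy, scipy, OpenCV 4.12 (cv2) and the standard library are available. Lean on these libraries where they do the work, as an engineer would, in place of code of your own. Each camera call takes 0.05 s, during which the arm holds its last target. There are 200 camera calls.

### The job

Press a fingertip down on the white cabin roof panel lying in the plywood riser and edge it out over the riser's open front edge until about a third of it overhangs, then pinch it by its two long sides there and lift it off. Lay it gently on the open cabin of the boat that has no roof, lengthwise and square over the walls, and push its front end firmly home against the windscreen, then let go. Be gentle with the panel throughout (touch down slowly; never press or push with more than about 20 newtons), do not let it fall, and leave the other things on the table where they are.

Things in the scene. Friction and masses are not known exactly. Their poses are not given: they have to be found in the camera images.
- roof_center (a point): the cabin roof: a loose plain white panel, 130 mm long (x) x 60 wide (y) x 6 thick, alike on both faces and ends. The point is its very centre, half-way up. It lies flat in the riser's channel, its far end within 4 mm of the back fence (no room for a finger behind it), held by two sprung side clips.
- riser_edge (a point): middle of the open front edge of the plywood riser, at the height of the surface the roof lies on (44 to 50 mm above the table). x points inwards along the channel to the back fence, y to the left, z up; to -x there is only the table below. The roof's near end starts 22 to 26 mm in from this edge; the roof tips off if more than half of it overhangs.
- cabin_seat (a point): where the centre of the roof's UNDERSIDE must finally lie: middle of the open top of the wooden cabin of the one boat without a roof (white hull, wooden deck), level with the tops of the cabin walls, 110 to 115 mm above the table. x points to the bow, y to the left, z up. The roof's length lies along x, its front end against the windscreen, 5 mm sticking out at each side and 10 mm at the rear.
- glue_mid (a point): bystander, to be left alone: a small green glue bottle with a white cap, 38 mm across, 85 mm tall; the point is its middle
- varnish_mid (a point): bystander, to be left alone: a small steel can, 48 mm across, 50 mm tall; the point is its middle
- driver_mid (a point): bystander, to be left alone: a screwdriver lying flat, 150 mm long; the point is its middle
- brass_ring_mid (a point): bystander, to be left alone: a brass ring lying flat, 36 mm across, 12 mm tall; the point is its middle
- sanding_block_mid (a point): bystander, to be left alone: a cork sanding block, 70 x 42 x 28 mm; the point is its middle
- strip_bundle_mid (a point): bystander, to be left alone: a bundle of wood strip lying flat, 200 x 24 x 14 mm; the point is its middle
- mug_mid (a point): bystander, to be left alone: a mug, 76 mm across, 85 mm tall; the point is its middle
- roof: the same roof panel, about 60 g; origin at the centre of its underside. Smooth (friction on the riser about 0.2), but the clips drag on it with some 3 to 4 N until it has come about 45 mm forward, so a fingertip must press on it with about 12 to 18 N to bring it along without slipping
- windscreen: the upright at the front end of that cabin; origin at the middle of its foot on the deck, on its rear face, x to the bow
- riser_bed: the foam-backed plywood bed of the channel, 154 x 64 x 6 mm, on which the roof lies; it gives 0.5 mm under 20 N. Origin at the centre of its top, 77 mm in from the front edge; axes as the riser
- riser: the same riser, fixed: a block 172 mm long (x) x 104 wide (y) x 44 to 50 high; origin at its centre, 50 mm below the surface, x from the open edge to the back fence. The channel is 64 mm wide between two side rails, each 18 mm wide, that run up to the front edge; the fence is 156 mm in from the edge. Rails, clips and fence stand 10 to 13 mm above the surface; a clip sits in each rail, 106 to 136 mm in from the edge
- boat: the same boat, fixed on its stand; origin 115 mm below the seat, x to the bow. The cabin is 50 mm wide outside, walls 4 mm thick from x = -55 to +65 mm; the deck, 105 mm wide, lies 40 mm below the wall tops. The windscreen, a 60 mm wide wooden upright across the front end, has its rear face at x = +65 mm and stands 12 mm above the wall tops
Things that resemble listed ones, but are neither listed nor needed, are in the scene too. There is more than one size of the roof; the job needs the smaller. Leave any orange look-alike of the riser alone.

How it is judged:
By the outcome, as a careful person would: the job done as asked, in the order asked, and still so for the second after the job is handed in, with the robot touching nothing.
It also fails if it takes over 72 s, if anything falls off the work surface, if the arm or the gripper's body presses on something with over 40 N, if the wrist force passes 120 N, or if a joint passes its speed limit or range.

## Working session

There is one attempt and no reset: what is moved stays moved. The work goes in short steps, Python scripts to look and compute and a shell command to move; the robot and the scene stay as the last step left them, time stands still between calls to the robot, and variables do not carry over. Pictures are saved under pics/ and viewed, at most 12 in all, crops included, and the job is handed in when it is done.

```bash
mkdir -p pics
cat > h.py <<'E'
import numpy as np, cv2
from cell import manip, camera, ticket
def shot(n,f):
    c=camera(n); cv2.imwrite('pics/'+f,c['img'][:,:,::-1]); np.savez('pics/'+f+'.npz',**c); return c
def load(f): return dict(np.load('pics/'+f+'.npz'))
def ray(c,uv,z):
    R,_=cv2.Rodrigues(c['rvec']); o=-R.T@c['tvec'].ravel()
    p=cv2.undistortPoints(np.array(uv,float).reshape(-1,1,2),c['K'],None).reshape(-1,2)
    d=np.c_[p,np.ones(len(p))]@R
    return o+d*((z-o[2])/d[:,2])[:,None]
def proj(c,P): return cv2.projectPoints(np.array(P,float).reshape(-1,3),c['rvec'],c['tvec'],c['K'],None)[0].reshape(-1,2)
E
python3 - <<'E'
from h import *
a=shot('scene','scene0.png');b=shot('side','side0.png')
cv2.imwrite('pics/both.png',np.vstack([cv2.imread('pics/scene0.png')]))
for c in(a,b):
    R,_=cv2.Rodrigues(c['rvec']);print(-R.T@c['tvec'].ravel(),c['K'][0])
s=manip.read_state();print(s['time'],s['eef_pos'],s['tool_rot'],s['wrist_force'],s['finger_gap'])
E
```

```text
[ 1.14802076 -0.39700888  1.0475276 ] [444.29358422   0.         251.98961985]
[0.23332521 0.91222372 1.15039093] [471.14401419   0.         256.73135143]
0.1 [6.74395547e-01 1.00426918e-04 2.30059082e-01] [-8.76512367e-04  7.07114038e-01  7.07098685e-01 -6.47611092e-04] [-0.6008698   0.47374174 -0.10859948] 0.08549675724554598
```

View pics/scene0.png

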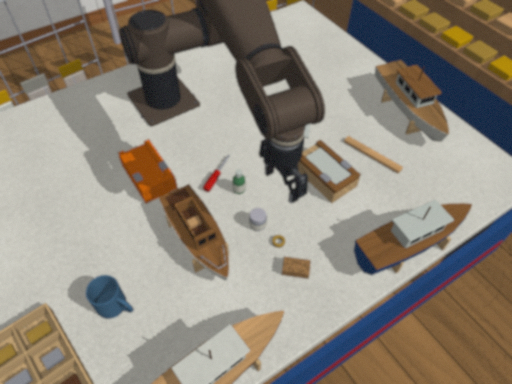

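View pics/side0.png

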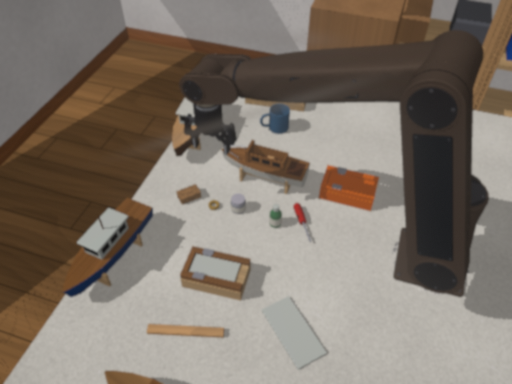

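The scene view shows the white panel in the wooden riser at (330,168). The orange look-alike riser is at (148,170), and the open boat (pale hull, no roof) is at (197,230). The roofed boats are at (430,225), (412,95) and (215,350). In the side view the riser panel is at (220,268), the larger loose panel at (295,332), the orange riser at (350,187) and the open boat at (268,163).

I choose the panel in the plywood riser and the open boat, and check both in a close crop.

Run:
```python
from h import *
A=cv2.imread('pics/scene0.png');B=cv2.imread('pics/side0.png')
def cr(I,x,y,w=80,h=60,k=5): return cv2.resize(I[y:y+h,x:x+w],None,fx=k,fy=k,interpolation=cv2.INTER_CUBIC)
cv2.imwrite('pics/crop1.png',np.vstack([np.hstack([cr(A,290,138),cr(B,176,240)]),np.hstack([cr(A,150,180,100,100,3)[:300,:300],cr(B,218,136,100,60,5)])]))
```

```text
(no output)
```

View pics/crop1.png

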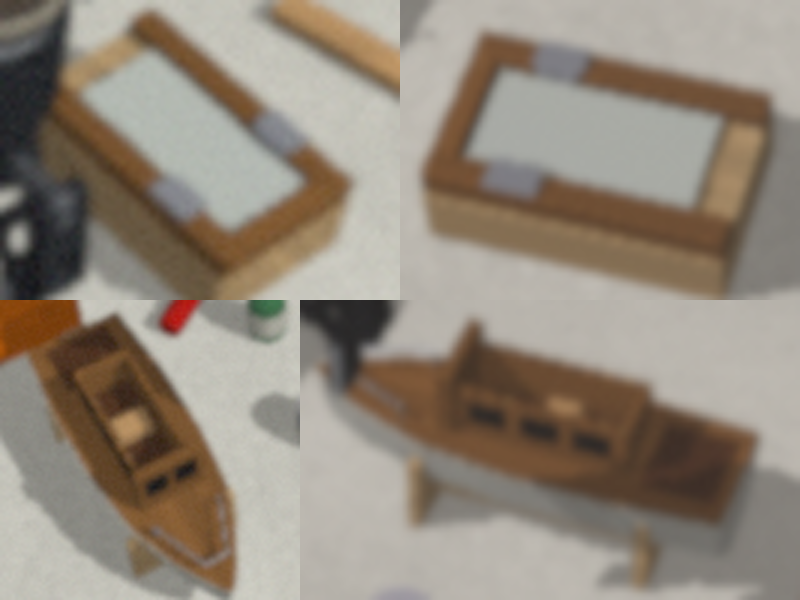

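The crop shows the white panel in the wooden riser, with its open end towards the robot. The open boat has its windscreen towards +x. Next I'll turn the corner pixels into positions.

Run:
```python
from h import *
np.set_printoptions(precision=4,suppress=True)
a=load('scene0.png');b=load('side0.png')
P=ray(a,[(306,156.6),(322,148),(351,174),(336,184)],.053);print(P,P.mean(0))
Q=ray(b,[(196,253.6),(240.4,263.6),(235,281),(189.6,271.4)],.053);print(Q,Q.mean(0))
print('cabin rear scene',ray(a,[(175,204),(191.7,197.3)],.1125)); print('rear side',ray(b,[(288,153),(283,162)],.1125))
print('ws top scene',ray(a,[(195,240),(217,225)],.1245));print('ws top side',ray(b,[(253,140.4),(247.6,151)],.1245))
```

```text
[[0.512  0.2236 0.053 ]
 [0.5111 0.2852 0.053 ]
 [0.6359 0.2915 0.053 ]
 [0.6403 0.2317 0.053 ]] [0.5748 0.258  0.053 ]
[[0.6407 0.2294 0.053 ]
 [0.5102 0.2208 0.053 ]
 [0.5048 0.2783 0.053 ]
 [0.6335 0.2897 0.053 ]] [0.5723 0.2546 0.053 ]
cabin rear scene [[ 0.4941 -0.1946  0.1125]
 [ 0.4989 -0.1484  0.1125]]
rear side [[ 0.4956 -0.1954  0.1125]
 [ 0.499  -0.1495  0.1125]]
ws top scene [[ 0.6225 -0.206   0.1245]
 [ 0.6149 -0.1403  0.1245]]
ws top side [[ 0.6189 -0.2042  0.1245]
 [ 0.6185 -0.1495  0.1245]]
```

```bash
python3 -m handwheel '[1,-0.012,0.026,0,0,0,-8.5, 1,-0.012,0.026,0,0,0,-8.5, 1,-0.012,0.026,0,0,0,-8.5, 1,-0.012,0.026,0,0,0,-8.5, 1,-0.012,0.026,0,0,0,-8.5, 1,-0.012,0.026,0,0,0,-8.5, 1,-0.012,0.026,0,0,0,-8.5, 1,-0.012,0.026,0,0,0,-8.5]' 20
python3 -m handwheel '[1,0,0.026,0,0,0,-8.5, 1,0,0.022,0,0,0,-8.5, 1,0,0,0,0,0,0, 1,0,0,0,0,0,0]'
python3 - <<'E'
from h import *
np.set_printoptions(precision=4,suppress=True)
c=shot('wrist','w1.png'); R,_=cv2.Rodrigues(c['rvec']);print(-R.T@c['tvec'].ravel());print(R)
s=manip.read_state();print(s['time'],s['eef_pos'],s['tool_rot'],s['wrist_force'],s['qpos'])
print(proj(c,[(.5735,.256,.053),(.51,.222,.053),(.5075,.281,.053),(.635,.29,.053),(.6405,.23,.053)]))
E
```

```text
time: 0.9
eef_pos: [0.578, 0.209, 0.2307]
tool_rot: [-0.0, 0.982, 0.188, -0.001]
wrist_force: [-0.2, 0.5, -0.1]
finger_gap: -0.0
grip_force: 0.0
time: 1.3
eef_pos: [0.5786, 0.2561, 0.2307]
tool_rot: [0.0, 0.999, 0.045, -0.001]
wrist_force: [-0.1, -0.6, -0.7]
finger_gap: -0.0002
grip_force: 0.0
[0.6599 0.2629 0.3727]
[[ 0.0893 -0.996   0.0013]
 [-0.945  -0.0844  0.3159]
 [-0.3145 -0.0294 -0.9488]]
1.35 [0.5788 0.2555 0.2308] [ 0.0003  0.999   0.0445 -0.0005] [ 0.1771 -0.9971  0.0168] [ 0.2558  0.1957  1.6861 -0.0005  1.2609  1.7376]
[[250.958  175.9865]
 [276.7582 234.4617]
 [222.8419 232.1779]
 [221.5405 111.7181]
 [283.8488 111.5865]]
```

View pics/w1.png

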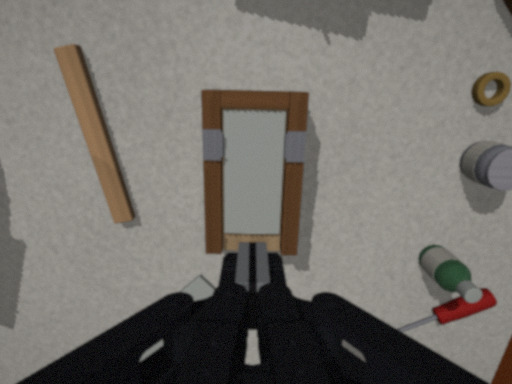

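The wrist view shows the panel with corners at about (222,110), (285,110), (281,234) and (224,234), and the riser front edge at row 250. I'll fit it by mask.

Run:
```python
from h import *
np.set_printoptions(precision=4,suppress=True)
c=load('w1.png');I=c['img'].astype(int)
print(I[170,250],I[145,213],I[242,250],I[242,235])
m=(abs(I-I[150:200,235:270].reshape(-1,3).mean(0)).max(2)<22).astype(np.uint8)
m[:, :221]=0;m[:,288:]=0;m[:100]=0;m[240:]=0
m=cv2.morphologyEx(m,cv2.MORPH_OPEN,np.ones((5,5)))
n,l,st,ce=cv2.connectedComponentsWithStats(m);k=1+st[1:,4].argmax()
ys,xs=np.where(l==k)
P=ray(c,np.c_[xs,ys],.053)[:,:2].astype(np.float32)
r=cv2.minAreaRect(P);print(st[k],r,P.mean(0))
# rail/edges
for nm,p,z in [('rail fronts outer',[(206,254),(298,255)],.0585),('rail backs outer',[(202,91),(308,93)],.0585),('bed front',[(227,250),(279,250)],.047)]:print(nm,ray(c,p,z))
```

```text
[137 140 135] [ 97  97 103] [74 64 52] [125 103  78]
[ 224  112   61  122 6873] ((0.5737286806106567, 0.25420621037483215), (0.1287984848022461, 0.058789025992155075), 3.7728049755096436) [0.5778 0.2543]
rail fronts outer [[0.4822 0.2975 0.0585]
 [0.4899 0.1966 0.0585]]
rail backs outer [[0.6525 0.3088 0.0585]
 [0.6596 0.2101 0.0585]]
bed front [[0.4829 0.2753 0.047 ]
 [0.4881 0.2165 0.047 ]]
```

```bash
python3 -m handwheel '[1,0.010,0,-0.04,0,0,-1.1, 1,0,0,-0.045,0,0,0, 1,0,0,-0.045,0,0,0, 1,0,0,-0.030,0,0,0, 1,0,0,-0.004,0,0,0, 1,0,0,0,0,0,0]'
python3 -m handwheel '[1,0,0,-0.002,0,0,0, 1,0,0,-0.001,0,0,0, 1,0,0,-0.001,0,0,0, 1,0,0,-0.001,0,0,0]'
```

```text
time: 1.95
eef_pos: [0.5888, 0.255, 0.0667]
tool_rot: [0.0, 0.999, 0.034, -0.001]
wrist_force: [1.7, 1.1, 0.3]
finger_gap: -0.0001
grip_force: 0.0
time: 2.35
eef_pos: [0.5897, 0.2563, 0.0636]
tool_rot: [-0.0, 0.999, 0.034, 0.001]
wrist_force: [-0.2, -0.0, -0.5]
finger_gap: 0.0003
grip_force: 0.0
```

```bash
python3 -m handwheel '[1,0,0,-0.001,0,0,0, 1,0,0,-0.001,0,0,0, 1,0,0,-0.001,0,0,0,1,0,0,0,0,0,0]'
python3 -m handwheel '[1,0,0,-0.001,0,0,0, 1,0,0,-0.001,0,0,0]'
```

```text
time: 2.75
eef_pos: [0.5888, 0.256, 0.059]
tool_rot: [0.0, 0.999, 0.034, -0.0]
wrist_force: [0.3, 0.2, 0.2]
finger_gap: 0.0001
grip_force: 0.0
time: 2.95
eef_pos: [0.589, 0.256, 0.0572]
tool_rot: [-0.0, 0.999, 0.034, -0.0]
wrist_force: [0.4, -1.0, 0.3]
finger_gap: 0.0002
grip_force: 0.0
```

Panel top is expected at 0.050–0.056, so from here I step 0.5 mm per row.

```bash
python3 -m handwheel '[1,0,0,-0.0005,0,0,0, 1,0,0,-0.0005,0,0,0,1,0,0,-0.0005,0,0,0,1,0,0,0,0,0,0]'
```

```text
time: 3.35
eef_pos: [0.5889, 0.256, 0.0557]
tool_rot: [0.0, 0.999, 0.034, -0.0]
wrist_force: [0.5, 0.3, -0.1]
finger_gap: -0.0002
grip_force: 0.0
```

```bash
python3 -m handwheel '[1,0,0,-0.0005,0,0,0, 1,0,0,-0.0005,0,0,0,1,0,0,0,0,0,0]'
```

```text
time: 3.65
eef_pos: [0.5891, 0.2561, 0.0553]
tool_rot: [-0.0, 0.999, 0.034, 0.0]
wrist_force: [-1.8, 0.2, 2.4]
finger_gap: -0.0001
grip_force: 1.3
```

```bash
python3 -m handwheel '[1,0,0,-0.0002,0,0,0, 1,0,0,-0.0002,0,0,0,1,0,0,0,0,0,0]'
```

```text
time: 3.95
eef_pos: [0.5892, 0.2561, 0.0552]
tool_rot: [-0.0, 0.999, 0.034, 0.0]
wrist_force: [-2.2, -0.8, 5.0]
finger_gap: -0.0002
grip_force: 2.6
```

```bash
python3 -m handwheel '[1,0,0,-0.0002,0,0,0,1,0,0,0,0,0,0]'
```

```text
time: 4.15
eef_pos: [0.5892, 0.2561, 0.0552]
tool_rot: [-0.0, 0.999, 0.034, 0.0]
wrist_force: [-1.8, -1.5, 6.3]
finger_gap: -0.0002
grip_force: 3.0
```

```bash
python3 -m handwheel '[1,0,0,-0.0004,0,0,0,1,0,0,-0.0004,0,0,0,1,0,0,-0.0003,0,0,0,1,0,0,0,0,0,0]'
```

```text
time: 4.55
eef_pos: [0.5896, 0.2563, 0.0551]
tool_rot: [-0.0, 0.999, 0.034, 0.0]
wrist_force: [-4.3, -0.3, 9.5]
finger_gap: -0.0002
grip_force: 4.6
```

```bash
python3 -m handwheel '[1,0,0,-0.0002,0,0,0,1,0,0,0,0,0,0]'
```

```text
time: 4.75
eef_pos: [0.5896, 0.2563, 0.0551]
tool_rot: [-0.0, 0.999, 0.034, 0.0]
wrist_force: [-3.6, -0.5, 10.5]
finger_gap: 0.0
grip_force: 4.8
```

```bash
python3 -m handwheel '[1,0,0,-0.0004,0,0,0,1,0,0,-0.0004,0,0,0,1,0,0,-0.0002,0,0,0,1,0,0,0,0,0,0]'
```

```text
time: 5.15
eef_pos: [0.5902, 0.2564, 0.055]
tool_rot: [-0.0, 0.999, 0.034, 0.001]
wrist_force: [-4.4, -1.7, 12.4]
finger_gap: 0.0002
grip_force: 6.1
```

```bash
python3 -m handwheel '[1,-0.002,-0.00014,0,0,0,0,1,-0.002,-0.00014,0,0,0,0,1,0,0,0,0,0,0]'
```

```text
time: 5.45
eef_pos: [0.5885, 0.2564, 0.0551]
tool_rot: [-0.001, 0.999, 0.034, 0.005]
wrist_force: [2.9, 0.5, 7.7]
finger_gap: 0.0001
grip_force: 3.8
```

```bash
python3 -m handwheel '[1,0,0,-0.0005,0,0,0,1,0,0,-0.0005,0,0,0,1,0,0,-0.0005,0,0,0,1,0,0,0,0,0,0]'
```

```text
time: 5.85
eef_pos: [0.5885, 0.2564, 0.0549]
tool_rot: [-0.001, 0.999, 0.034, 0.004]
wrist_force: [-1.0, -1.3, 13.3]
finger_gap: 0.0
grip_force: 6.7
```

```bash
python3 -m handwheel '[1,-0.001,-0.00007,-0.0003,0,0,0,1,-0.001,-0.00007,-0.0003,0,0,0,1,0,0,0,0,0,0]'
```

```text
time: 6.15
eef_pos: [0.5885, 0.2564, 0.055]
tool_rot: [-0.001, 0.999, 0.034, 0.007]
wrist_force: [2.4, -0.9, 12.0]
finger_gap: -0.0001
grip_force: 5.8
```

```bash
python3 -m handwheel '[1,-0.001,-0.00007,-0.0005,0,0,0,1,-0.001,-0.00007,-0.0005,0,0,0,1,-0.001,-0.00007,-0.0005,0,0,0,1,0,0,0,0,0,0]'
```

```text
time: 6.55
eef_pos: [0.5873, 0.2565, 0.0549]
tool_rot: [-0.001, 0.999, 0.034, 0.009]
wrist_force: [4.8, 0.2, 14.2]
finger_gap: -0.0002
grip_force: 6.9
```

```bash
python3 -m handwheel '[1,-0.001,-0.00007,-0.0003,0,0,0,1,-0.001,-0.00007,-0.0002,0,0,0,1,-0.001,-0.00007,-0.0002,0,0,0,1,0,0,0,0,0,0]'
```

```text
time: 6.95
eef_pos: [0.5849, 0.2564, 0.0549]
tool_rot: [-0.002, 0.999, 0.034, 0.01]
wrist_force: [4.7, -0.7, 14.9]
finger_gap: -0.0003
grip_force: 7.6
```

```bash
python3 -m handwheel '[1,-0.001,-0.00007,-0.0003,0,0,0,1,-0.001,-0.00007,0,0,0,0,1,-0.001,-0.00007,0,0,0,0,1,-0.001,-0.00007,0,0,0,0]'
cat > near.py <<'E'
from h import *; import sys
f=sys.argv[1]; s=manip.read_state(); print(s['time'],s['wrist_force'].round(1) if hasattr(s['wrist_force'],'round') else s['wrist_force'])
shot('side',f);u=np.array([.9976,.0698,0]);v=np.array([-.0698,.9976,0]);e=np.array([.4858,.247,.055])
t=np.arange(-.06,.09,.0005)
for g in('side0.png',f):
    c=load(g);I=cv2.cvtColor(c['img'],cv2.COLOR_RGB2HSV)[:,:,1].astype(np.float32);o=[]
    for w in(-.02,-.01,0,.01,.02):
        p=proj(c,e+t[:,None]*u+w*v).astype(np.float32)
        q=cv2.GaussianBlur(cv2.remap(I,p[:,0],p[:,1],cv2.INTER_LINEAR).reshape(1,-1),(0,0),2)[0]
        d=np.diff(q);i=d.argmin();o.append((round(t[i]*1e3,1),round(float(d[i]),1)))
    print(g,o)
E
python3 near.py s1.png
```

```text
time: 7.35
eef_pos: [0.5813, 0.2562, 0.0549]
tool_rot: [-0.002, 0.999, 0.034, 0.01]
wrist_force: [4.7, 0.7, 15.5]
finger_gap: 0.0004
grip_force: 7.9
7.35 [ 4.7  0.7 15.5]
side0.png [(np.float64(21.5), -5.9), (np.float64(21.5), -6.0), (np.float64(22.0), -6.4), (np.float64(22.0), -6.2), (np.float64(22.0), -6.2)]
s1.png [(np.float64(16.5), -5.6), (np.float64(16.0), -5.5), (np.float64(14.5), -5.9), (np.float64(16.5), -6.0), (np.float64(16.0), -5.7)]
```

```bash
python3 -m handwheel '[1,-0.0015,-0.0001,0,0,0,0,1,-0.0015,-0.0001,0,0,0,0,1,-0.0015,-0.0001,0,0,0,0,1,-0.0015,-0.0001,0,0,0,0,1,-0.0015,-0.0001,0,0,0,0,1,-0.0015,-0.0001,0,0,0,0]'
```

```text
time: 8.0
eef_pos: [0.5724, 0.2557, 0.0549]
tool_rot: [-0.002, 0.999, 0.034, 0.01]
wrist_force: [5.2, -0.3, 15.9]
finger_gap: -0.0002
grip_force: 8.0
```

```bash
python3 -m handwheel '[1,-0.002,-0.00014,0,0,0,0,1,-0.002,-0.00014,0,0,0,0,1,-0.002,-0.00014,0,0,0,0,1,-0.002,-0.00014,0,0,0,0,1,-0.002,-0.00014,0,0,0,0,1,-0.002,-0.00014,0,0,0,0]'
```

```text
time: 8.6
eef_pos: [0.5605, 0.2549, 0.0549]
tool_rot: [-0.002, 0.999, 0.034, 0.01]
wrist_force: [4.7, -0.5, 15.6]
finger_gap: 0.0
grip_force: 8.1
```

```bash
python3 -m handwheel '[1,-0.002,-0.00014,0,0,0,0,1,-0.002,-0.00014,0,0,0,0,1,-0.002,-0.00014,0,0,0,0,1,-0.002,-0.00014,0,0,0,0,1,-0.002,-0.00014,0,0,0,0,1,-0.002,-0.00014,0,0,0,0]'; python3 near.py s2.png
```

```text
time: 9.2
eef_pos: [0.5485, 0.2543, 0.0549]
tool_rot: [-0.002, 0.999, 0.034, 0.01]
wrist_force: [5.4, -0.5, 16.2]
finger_gap: 0.0004
grip_force: 8.3
9.2 [ 5.4 -0.5 16.2]
side0.png [(np.float64(21.5), -5.9), (np.float64(21.5), -6.0), (np.float64(22.0), -6.4), (np.float64(22.0), -6.2), (np.float64(22.0), -6.2)]
s2.png [(np.float64(80.5), -1.5), (np.float64(71.5), -1.0), (np.float64(71.0), -1.6), (np.float64(-15.0), -0.6), (np.float64(-16.5), -0.8)]
```

```bash
python3 -m handwheel '[1,-0.002,-0.00014,0,0,0,0,1,-0.002,-0.00014,0,0,0,0,1,-0.002,-0.00014,0.0001,0,0,0,1,-0.002,-0.00014,0.0001,0,0,0,1,-0.002,-0.00014,0.0001,0,0,0,1,-0.002,-0.00014,0.0001,0,0,0]'
```

```text
time: 9.85
eef_pos: [0.5356, 0.2535, 0.0548]
tool_rot: [-0.002, 0.999, 0.034, 0.009]
wrist_force: [3.5, 0.7, 17.5]
finger_gap: 0.0001
grip_force: 8.4
```

```bash
python3 -m handwheel '[1,-0.002,-0.00014,0.0002,0,0,0,1,-0.002,-0.00014,0.0002,0,0,0,1,-0.002,-0.00014,0,0,0,0,1,-0.002,-0.00014,0,0,0,0,1,-0.002,-0.00014,0,0,0,0,1,0,0,0,0,0,0]'
python3 - <<'E'
from h import *
a=shot('scene','sc2.png');b=shot('side','s3.png')
def cr(f,x,y,w=100,h=75,k=4): return cv2.resize(cv2.imread('pics/'+f)[y:y+h,x:x+w],None,fx=k,fy=k,interpolation=cv2.INTER_CUBIC)
cv2.imwrite('pics/crop2.png',np.hstack([cr('sc2.png',270,125),cr('s3.png',180,235)]))
E
```

```text
time: 10.45
eef_pos: [0.525, 0.2528, 0.0548]
tool_rot: [-0.002, 0.999, 0.034, 0.009]
wrist_force: [3.3, -0.1, 16.1]
finger_gap: -0.0
grip_force: 8.5
```

View pics/crop2.png

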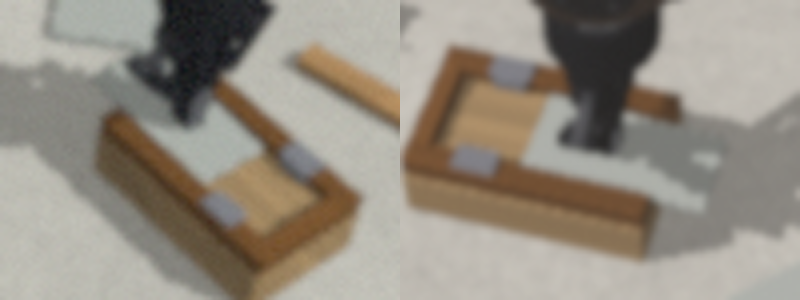

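The crop shows the panel overhanging the front edge. Its far-end corners are at about (216,259) and (211,275.5) in the side view, and (323,170.5) and (337,162.5) in the scene view.

Run:
```python
from h import *
np.set_printoptions(precision=4,suppress=True)
u=np.array([.9976,.0698,0]);e=np.array([.4858,.247,.055])
for f,p in(('s3.png',[(216.25,258.75),(210.75,275.5),(356.5-180+180-180+180,285)][:2]),('sc2.png',[(323.2,170.5),(337,162.5)]),('s3.png',[(180+705/4-100,235+208/4)])):
    P=ray(load(f),p,.055);print(P,(P-e)@u)
```

```text
[[0.5793 0.2285 0.055 ]
 [0.5729 0.2844 0.055 ]] [0.092  0.0895]
[[0.5829 0.2313 0.055 ]
 [0.5814 0.2845 0.055 ]] [0.0958 0.098 ]
[[0.4441 0.2786 0.055 ]] [-0.0394]
```

```bash
python3 -m handwheel '[1,-0.002,-0.00014,0,0,0,0,1,-0.0025,-0.00014,0,0,0,0,1,0,0,0,0,0,0,1,0,0,0.001,0,0,0,1,0,0,0.001,0,0,0,1,0,0,0.001,0,0,0,1,0,0,0.001,0,0,0,1,0,0,0.001,0,0,0]'
python3 -m handwheel '[1,0,0,0.004,0,0,0,1,0,0,0.02,0,0,0,-1,0,0,0.03,0,0,0,-1,0,0,0.03,0,0,0,-1,-0.02,0,0.02,0,0,0,-1,-0.01,0,0,0,0,0,-1,0,0,0,0,0,0]'
python3 - <<'E'
from h import *
np.set_printoptions(precision=4,suppress=True)
c=shot('wrist','w2.png')
print(proj(c,[(.4858,.247,.055),(.443,.2735,.055),(.447,.2135,.055),(.577,.2225,.055),(.573,.283,.055)]))
E
```

```text
time: 11.35
eef_pos: [0.516, 0.2514, 0.0552]
tool_rot: [-0.001, 0.999, 0.034, 0.003]
wrist_force: [1.4, 0.2, 3.5]
finger_gap: -0.0
grip_force: 1.9
time: 12.05
eef_pos: [0.4818, 0.2507, 0.156]
tool_rot: [0.0, 0.999, 0.034, -0.001]
wrist_force: [-0.3, -0.3, -0.4]
finger_gap: 0.0722
grip_force: 0.0
[[256.3007 190.404 ]
 [220.966  237.0581]
 [292.9574 237.1154]
 [300.1493  70.0448]
 [214.362   69.8701]]
```

View pics/w2.png

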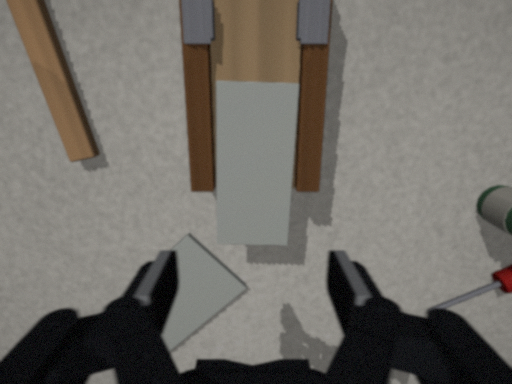

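The wrist view shows the panel's near end at (217,243)–(287,245), its far end at (217,81)–(299,82) and the rail fronts at row 191.

Run:
```python
from h import *
np.set_printoptions(precision=4,suppress=True)
c=load('w2.png');s=manip.read_state();print(s['eef_pos'],s['tool_rot'])
P=ray(c,[(217,81),(299,82),(287,245),(217,243)],.0552);print(P,P.mean(0))
d=(P[0]+P[1]-P[2]-P[3])[:2]/2;print(np.linalg.norm(d),np.degrees(np.arctan2(d[1],d[0])))
print(ray(c,[(191,191),(213,191),(296,191),(321,192)],.0605))
```

```text
[0.482  0.2506 0.1554] [ 0.0004  0.9994  0.0343 -0.0013]
[[0.5657 0.2809 0.0552]
 [0.569  0.2224 0.0552]
 [0.4395 0.2177 0.0552]
 [0.4374 0.2766 0.0552]] [0.5029 0.2494 0.0552]
0.12901352122135615 1.9877027402311844
[[0.4836 0.2978 0.0605]
 [0.4848 0.2807 0.0605]
 [0.4892 0.2164 0.0605]
 [0.4897 0.1969 0.0605]]
```

```bash
python3 -m handwheel '[-1,-0.019,-0.0024,0,0,0,-1.2,-1,0,0,-0.04,0,0,0,-1,0,0,-0.04,0,0,0,-1,0,0,-0.03,0,0,0,-1,0,0,-0.02,0,0,0,-1,0,0,0,0,0,0]' 25
python3 -m handwheel '[0,0,0,0,0,0,0,0,0,0,0,0,0,0,0,0,0,0,0,0,0]'
```

```text
time: 12.7
eef_pos: [0.4606, 0.247, 0.0218]
tool_rot: [0.002, 1.0, 0.023, -0.005]
wrist_force: [-0.6, 0.4, 0.2]
finger_gap: 0.0856
grip_force: 0.0
time: 13.0
eef_pos: [0.4655, 0.2487, 0.0284]
tool_rot: [-0.0, 1.0, 0.024, 0.001]
wrist_force: [0.5, -0.2, 0.6]
finger_gap: 0.0595
grip_force: 29.4
```

```bash
python3 -m handwheel '[1,0,0,0,0,0,0,1,0,0,0.002,0,0,0,1,0,0,0.004,0,0,0,1,0,0,0.008,0,0,0,1,0,0,0.015,0,0,0,1,0,0,0.015,0,0,0,1,0,0,0,0,0,0]' 30
python3 - <<'E'
from h import *
a=shot('scene','sc4.png');b=shot('side','s4.png');w=shot('wrist','w4.png')
def cr(f,x,y,w=100,h=75,k=4): return cv2.resize(cv2.imread('pics/'+f)[y:y+h,x:x+w],None,fx=k,fy=k,interpolation=cv2.INTER_CUBIC)
cv2.imwrite('pics/crop4.png',np.vstack([np.hstack([cr('sc4.png',260,115),cr('s4.png',180,225)]),np.hstack([cv2.resize(cv2.imread('pics/w4.png'),(400,300)),cr('w4.png',150,80,200,150,2)])]))
E
```

```text
time: 13.7
eef_pos: [0.4669, 0.2492, 0.0749]
tool_rot: [-0.001, 1.0, 0.024, 0.003]
wrist_force: [0.4, 0.5, -0.7]
finger_gap: 0.0592
grip_force: 32.6
```

View pics/crop4.png

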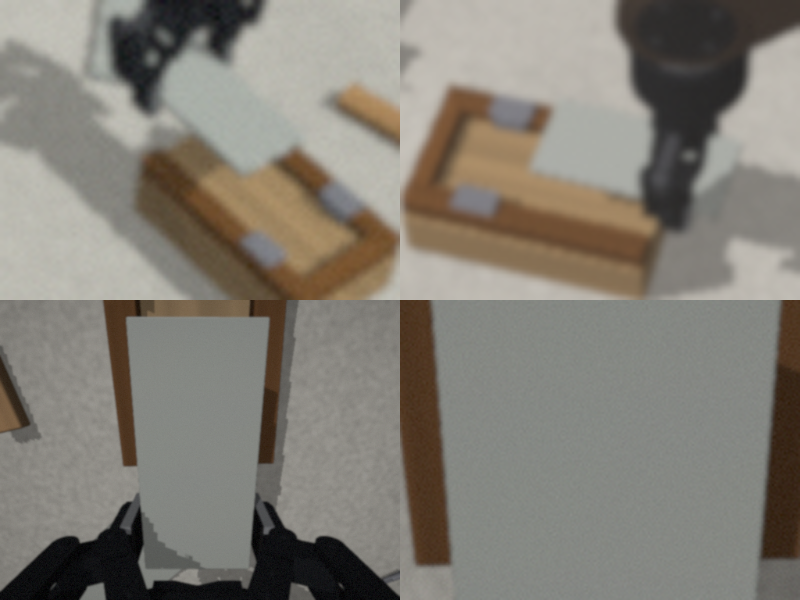

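The panel is held between the fingers and clear of the riser. I raise it and carry it beside the boat, so the wrist camera sees the cabin past the panel.

```bash
python3 -m handwheel '[1,0,0,0.015,0,0,0,1,0,0,0.03,0,0,0,1,0,0,0.035,0,0,0,1,0.003,-0.015,0.035,0,0,0,1,0.004,-0.025,0.035,0,0,0,1,0.004,-0.035,0.030,0,0,0,1,0.004,-0.035,0,0,0,0,1,0.004,-0.035,0,0,0,0]'
python3 -m handwheel '[1,0.004,-0.035,0,0,0,0,1,0.004,-0.035,0,0,0,0,1,0.004,-0.035,0,0,0,0,1,0.004,-0.035,0,0,0,0,1,0,-0.02,0,0,0,0,1,0,-0.01,0,0,0,0,1,0,0,0,0,0,0,1,0,0,0,0,0,0]'
python3 - <<'E'
from h import *
np.set_printoptions(precision=4,suppress=True)
c=load('w4.png')
R,_=cv2.Rodrigues(c['rvec']);Ki=np.linalg.inv(c['K'])
for p in([(161.3,21.8),(343,23)],[(185.6,343),(320,343)]):
    p=np.array(p);D=c['K'][0,0]*.06/np.linalg.norm(p[1]-p[0]);q=Ki@np.r_[p.mean(0),1]*D;print(R.T@(q-c['tvec'].ravel()))
shot('wrist','w5.png');shot('side','s5.png');shot('scene','sc5.png')
s=manip.read_state();print(s['eef_pos'],s['tool_rot'])
E
```

```text
time: 14.65
eef_pos: [0.484, 0.1023, 0.2535]
tool_rot: [0.0, 1.0, 0.024, 0.002]
wrist_force: [0.2, 0.8, -1.0]
finger_gap: 0.0594
grip_force: 32.7
time: 15.45
eef_pos: [0.4993, -0.0659, 0.2512]
tool_rot: [-0.0, 1.0, 0.024, -0.0]
wrist_force: [-0.1, -0.7, -0.9]
finger_gap: 0.0594
grip_force: 32.7
[0.5669 0.2527 0.0961]
[0.4384 0.2465 0.0992]
[ 0.4994 -0.0655  0.2512] [-0.0002  0.9997  0.0243 -0.    ]
```

View pics/w5.png

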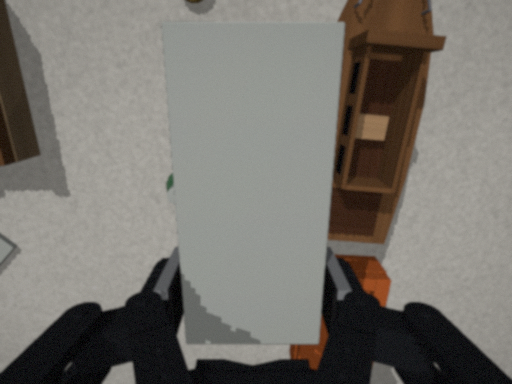

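The wrist view shows the open cabin at right: windscreen around row 40, columns 365–443, and rear wall around row 185, columns 340–393. The panel is straight in the grip. I zoom in on the cabin.

Run:
```python
from h import *
I=cv2.imread('pics/w5.png')[20:210,325:455]
I=cv2.resize(I,None,fx=3,fy=3,interpolation=cv2.INTER_CUBIC)
I=cv2.convertScaleAbs(I,alpha=1.7)
cv2.imwrite('pics/crop5.png',I)
```

```text
(no output)
```

View pics/crop5.png

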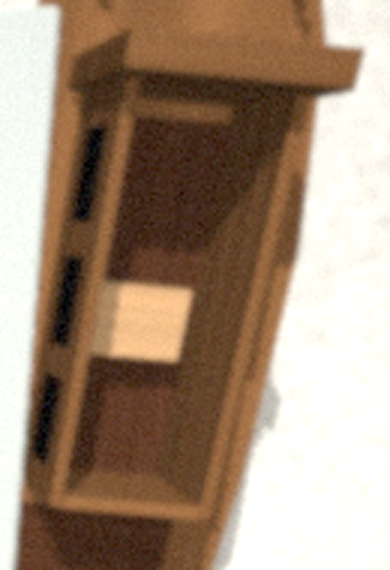

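The crop shows the wall tops clearly. The outer corners are at crop (122,82), (48,503), (208,518) and (312,97), and the windscreen's rear edge runs from (125,70) to (355,88).

Run:
```python
from h import *
np.set_printoptions(precision=4,suppress=True)
c=load('w5.png')
f=lambda p:np.array(p)/3.+(325,20)
P=ray(c,f([(122,82),(48,503),(208,518),(312,97)]),.1125);print(P)
m=lambda a:np.degrees(np.arctan2(a[1],a[0]))
print('yaw walls',m(P[0]-P[1]),m(P[3]-P[2]),'rear',m(P[1]-P[2])-90,'widths',np.linalg.norm(P[0]-P[3]),np.linalg.norm(P[1]-P[2]))
W=ray(c,f([(125,70),(355,88)]),.1245);print('ws',W,W.mean(0),m(W[0]-W[1])-90,np.linalg.norm(W[0]-W[1]))
mid=(P[1]+P[2])/2; y=np.radians(np.mean([m(P[0]-P[1]),m(P[3]-P[2])]));u=np.array([np.cos(y),np.sin(y),0])
print('seat from rear',mid+.055*u,'from ws',W.mean(0)-.065*u)
I=c['img'];R,_=cv2.Rodrigues(c['rvec']);Ki=np.linalg.inv(c['K'])
g=cv2.cvtColor(I,cv2.COLOR_RGB2GRAY).astype(int);print(g[30,150:180],g[30,330:360],g[15:35,250],g[330:352,300])
for p in([(164.5,25),(343.5,24)],[(187,343),(321,343)]):
    p=np.array(p);D=c['K'][0,0]*.06/np.linalg.norm(p[1]-p[0]);q=Ki@np.r_[p.mean(0),1]*D;print('panel',R.T@(q-c['tvec'].ravel()))
```

```text
[[ 0.6155 -0.152   0.1125]
 [ 0.4977 -0.148   0.1125]
 [ 0.4952 -0.1976  0.1125]
 [ 0.6142 -0.2034  0.1125]]
yaw walls -1.9559357835446012 -2.78189785845609 rear -2.8944234667161624 widths 0.051437929760435694 0.04972449689659703
ws [[ 0.6169 -0.1485  0.1245]
 [ 0.6154 -0.2079  0.1245]] [ 0.6161 -0.1782  0.1245] -1.3895590114433105 0.059438874810223245
seat from rear [ 0.5514 -0.1751  0.1125] from ws [ 0.5512 -0.1755  0.1245]
[150 151 148 147 145 145 150 146 149 149 149 145 146 143 145 145 145 146
 147 144 145 142 146 145 145 145 148 146 145 146] [146 144 142 143 146 144 145 144 144 145 144 145 138 128 103  79  69  68
  68  66  74  70  73  72  72  74  73  74  74  74] [146 148 149 150 149 148 152 152 148 146 145 147 146 145 146 145 147 146
 146 146] [144 142 143 145 143 146 144 143 145 141 143 144 143 123  98  70  61  58
  57  59  60  60]
panel [ 0.6008 -0.0624  0.2732]
panel [ 0.4724 -0.0686  0.2778]
```

```bash
python3 -m handwheel '[1,0.0024,-0.017,0,0,0,-1,1,0.0025,-0.03,0,0,0,-1.6,1,0.0025,-0.03,0,0,0,-1.5,1,0.002,-0.0207,0,0,0,-1,1,0,-0.01,-0.01,0,0,0,1,0,0,-0.03,0,0,0,1,0,0,-0.03,0,0,0,1,0,0,-0.03,0,0,0]'
python3 -m handwheel '[1,0,0,-0.025,0,0,0,1,0,0,-0.015,0,0,0,1,0,0,0,0,0,0,1,0,0,0,0,0,0]'
python3 - <<'E'
from h import *
np.set_printoptions(precision=4,suppress=True)
s=manip.read_state();print(s['eef_pos'],s['tool_rot'],np.degrees(2*np.arcsin(s['tool_rot'][2])))
a=shot('scene','sc6.png');b=shot('side','s6.png')
def cr(f,x,y,w=100,h=75,k=4): return cv2.resize(cv2.imread('pics/'+f)[y:y+h,x:x+w],None,fx=k,fy=k,interpolation=cv2.INTER_CUBIC)
cv2.imwrite('pics/crop6.png',np.hstack([cr('sc6.png',150,185),cr('s6.png',220,125)]))
E
```

```text
time: 16.4
eef_pos: [0.5086, -0.1731, 0.1494]
tool_rot: [-0.0, 1.0, -0.02, -0.0]
wrist_force: [-0.3, -0.4, -1.1]
finger_gap: 0.0592
grip_force: 32.7
time: 16.8
eef_pos: [0.5093, -0.1741, 0.1117]
tool_rot: [0.0, 1.0, -0.021, 0.0]
wrist_force: [0.5, 0.6, -0.0]
finger_gap: 0.0592
grip_force: 32.7
[ 0.5093 -0.1741  0.1117] [ 0.0001  0.9998 -0.0206  0.0003] -2.3583526038410056
```

View pics/crop6.png

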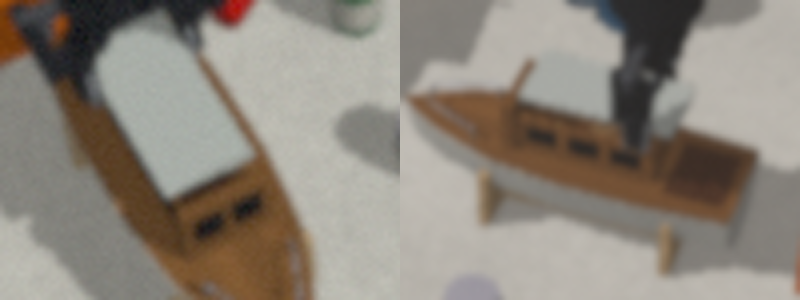

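The panel hangs square over the cabin. Its front corners are at side pixels (249,149) and (254,139) and scene pixels (193,234) and (213,224). I check the gap to the windscreen.

```bash
python3 - <<'E'
from h import *
np.set_printoptions(precision=4,suppress=True)
for z in(.132,.137):
  print(ray(load('s6.png'),[(249.25,149.25),(253.75,138.75)],z),ray(load('sc6.png'),[(150+168/4,185+198/4),(150+255/4,185+155/4)],z))
E
python3 -m handwheel '[1,-0.001,0,-0.003,0,0,0,1,-0.001,0,-0.002,0,0,0,1,0,0,-0.002,0,0,0,1,0,0,-0.001,0,0,0,1,0,0,0,0,0,0]'
```

```text
[[ 0.6135 -0.1513  0.132 ]
 [ 0.6164 -0.2046  0.132 ]] [[ 0.6096 -0.2062  0.132 ]
 [ 0.6118 -0.1472  0.132 ]]
[[ 0.6116 -0.1461  0.137 ]
 [ 0.6145 -0.1991  0.137 ]] [[ 0.6125 -0.2072  0.137 ]
 [ 0.6147 -0.1485  0.137 ]]
time: 17.4
eef_pos: [0.5067, -0.1742, 0.1029]
tool_rot: [-0.0, 1.0, -0.021, -0.0]
wrist_force: [0.7, -0.1, -1.2]
finger_gap: 0.0593
grip_force: 32.7
```

```bash
python3 -m handwheel '[1,-0.002,0,-0.001,0,0,0,1,0,0,-0.001,0,0,0,1,0,0,-0.001,0,0,0,1,0,0,-0.001,0,0,0,1,0,0,0,0,0,0]'
```

```text
time: 17.9
eef_pos: [0.5048, -0.1742, 0.0989]
tool_rot: [-0.0, 1.0, -0.021, -0.0]
wrist_force: [0.1, 0.9, -0.4]
finger_gap: 0.0591
grip_force: 32.7
```

```bash
python3 -m handwheel '[1,0,0,-0.0005,0,0,0,1,0,0,-0.0005,0,0,0,1,0,0,-0.0005,0,0,0,1,0,0,-0.0005,0,0,0,1,0,0,0,0,0,0]'
```

```text
time: 18.4
eef_pos: [0.5049, -0.1742, 0.097]
tool_rot: [-0.0, 1.0, -0.021, -0.0]
wrist_force: [-0.1, 0.9, -1.1]
finger_gap: 0.0592
grip_force: 32.7
```

```bash
python3 -m handwheel '[1,0,0,-0.0005,0,0,0,1,0,0,-0.0005,0,0,0,1,0,0,-0.0005,0,0,0,1,0,0,0,0,0,0]'
```

```text
time: 18.8
eef_pos: [0.5048, -0.1742, 0.0955]
tool_rot: [-0.0, 1.0, -0.021, -0.0]
wrist_force: [-0.4, 0.1, 0.3]
finger_gap: 0.0591
grip_force: 32.7
```

```bash
python3 -m handwheel '[1,0,0,-0.0005,0,0,0,1,0,0,-0.0005,0,0,0,1,0,0,-0.0005,0,0,0,1,0,0,0,0,0,0]'
```

```text
time: 19.2
eef_pos: [0.5048, -0.1743, 0.094]
tool_rot: [-0.0, 1.0, -0.021, -0.0]
wrist_force: [0.3, 1.1, -1.0]
finger_gap: 0.0594
grip_force: 32.7
```

```bash
python3 -m handwheel '[1,0,0,-0.0005,0,0,0,1,0,0,-0.0005,0,0,0,1,0,0,0,0,0,0]'
```

```text
time: 19.5
eef_pos: [0.505, -0.1743, 0.0932]
tool_rot: [0.0, 1.0, -0.021, 0.0]
wrist_force: [-0.1, 0.7, -1.1]
finger_gap: 0.0591
grip_force: 32.7
```

```bash
python3 -m handwheel '[1,0,0,-0.0005,0,0,0,1,0,0,-0.0005,0,0,0,1,0,0,0,0,0,0]'
```

```text
time: 19.8
eef_pos: [0.5053, -0.1745, 0.0931]
tool_rot: [0.0, 1.0, -0.021, 0.0]
wrist_force: [-2.3, 0.9, 5.9]
finger_gap: 0.059
grip_force: 33.2
```

```bash
python3 -m handwheel '[1,0,0,-0.0005,0,0,0,1,0,0,-0.0005,0,0,0,1,0,0,0,0,0,0]'
```

```text
time: 20.1
eef_pos: [0.5057, -0.1747, 0.093]
tool_rot: [0.0, 1.0, -0.021, 0.001]
wrist_force: [-3.1, 0.5, 8.5]
finger_gap: 0.0592
grip_force: 33.5
```

```bash
python3 -m handwheel '[1,0,0,-0.0005,0,0,0,1,0,0,-0.0005,0,0,0,1,0,0,0,0,0,0]'
```

```text
time: 20.4
eef_pos: [0.5061, -0.1749, 0.093]
tool_rot: [0.001, 1.0, -0.021, 0.001]
wrist_force: [-3.9, 2.2, 12.5]
finger_gap: 0.0592
grip_force: 33.8
```

```bash
python3 -m handwheel '[1,0,0,0.0008,0,0,0,1,0,0,0.0007,0,0,0,1,0.001,0.0004,0,0,0,0,1,0.001,0.0004,0,0,0,0,1,0.001,0.0004,0,0,0,0,1,0.001,0,0,0,0,0,1,0,0,0,0,0,0]'
```

```text
time: 21.1
eef_pos: [0.5096, -0.1738, 0.0931]
tool_rot: [0.001, 1.0, -0.021, 0.001]
wrist_force: [-2.1, -0.2, 8.4]
finger_gap: 0.0592
grip_force: 33.4
```

```bash
python3 -m handwheel '[1,0.001,0,0,0,0,0,1,0.001,0,0,0,0,0,1,0,0,0,0,0,0]'
```

```text
time: 21.4
eef_pos: [0.5116, -0.1737, 0.0931]
tool_rot: [0.001, 1.0, -0.021, 0.001]
wrist_force: [-2.1, 0.4, 7.3]
finger_gap: 0.0593
grip_force: 33.4
```

```bash
python3 -m handwheel '[1,0.001,0,0,0,0,0,1,0.001,0,0,0,0,0,1,0,0,0,0,0,0]'
```

```text
time: 21.7
eef_pos: [0.5136, -0.1737, 0.093]
tool_rot: [0.001, 1.0, -0.021, 0.001]
wrist_force: [-1.7, -1.0, 8.0]
finger_gap: 0.0591
grip_force: 33.4
```

```bash
python3 -m handwheel '[1,0.001,0,0,0,0,0,1,0.001,0,0,0,0,0,1,0,0,0,0,0,0]'
```

```text
time: 22.0
eef_pos: [0.5138, -0.1737, 0.093]
tool_rot: [0.0, 1.0, -0.021, -0.002]
wrist_force: [-9.0, -0.9, 12.1]
finger_gap: 0.0592
grip_force: 33.7
```

```bash
python3 -m handwheel '[1,0.001,0,0,0,0,0,1,0.001,0,0,0,0,0,1,0,0,0,0,0,0]'
```

```text
time: 22.3
eef_pos: [0.5139, -0.1737, 0.0929]
tool_rot: [0.0, 1.0, -0.02, -0.005]
wrist_force: [-15.1, -0.7, 15.8]
finger_gap: 0.0595
grip_force: 34.1
```

Firmly home at x = 0.5138, with 15 N. I ease off and let go.

```bash
python3 -m handwheel '[1,-0.001,0,0.0007,0,0,0,1,-0.001,0,0.0007,0,0,0,1,-0.0005,0,0.0003,0,0,0,1,0,0,0,0,0,0]'
python3 -m handwheel '[-1,0,0,0,0,0,0,-1,0,0,0,0,0,0,-1,0,0,0,0,0,0,-1,0,0,0,0,0,0,-1,0,0,0.01,0,0,0,-1,0,0,0.03,0,0,0,-1,0,0,0.04,0,0,0]'
python3 -m handwheel '[-1,0,0,0.045,0,0,0,-1,0,0,0.045,0,0,0,-1,-0.005,0.03,0.02,0,0,0,-1,0,0.045,0,0,0,0,-1,0,0.045,0,0,0,0,-1,0,0.03,0,0,0,0,-1,0,0,0,0,0,0,-1,0,0,0,0,0,0]'
python3 - <<'E'
from h import *
a=shot('scene','sc7.png');b=shot('side','s7.png');w=shot('wrist','w7.png')
def cr(f,x,y,w=100,h=75,k=4): return cv2.resize(cv2.imread('pics/'+f)[y:y+h,x:x+w],None,fx=k,fy=k,interpolation=cv2.INTER_CUBIC)
cv2.imwrite('pics/crop7.png',np.vstack([np.hstack([cr('sc7.png',150,185),cr('s7.png',220,125)]),np.hstack([cv2.resize(cv2.imread('pics/w7.png'),(400,300)),cv2.resize(cv2.imread('pics/sc7.png'),(400,300))])]))
E
```

```text
time: 22.7
eef_pos: [0.5139, -0.1732, 0.093]
tool_rot: [0.0, 1.0, -0.021, -0.001]
wrist_force: [-3.9, -0.9, 2.4]
finger_gap: 0.0595
grip_force: 33.0
time: 23.4
eef_pos: [0.5131, -0.1723, 0.1726]
tool_rot: [-0.001, 1.0, -0.021, -0.002]
wrist_force: [0.8, -0.3, -0.4]
finger_gap: 0.0853
grip_force: 0.0
time: 24.2
eef_pos: [0.5094, -0.0227, 0.2841]
tool_rot: [0.0, 1.0, -0.02, 0.001]
wrist_force: [-0.4, -0.0, 0.3]
finger_gap: 0.0853
grip_force: 0.0
```

View pics/crop7.png

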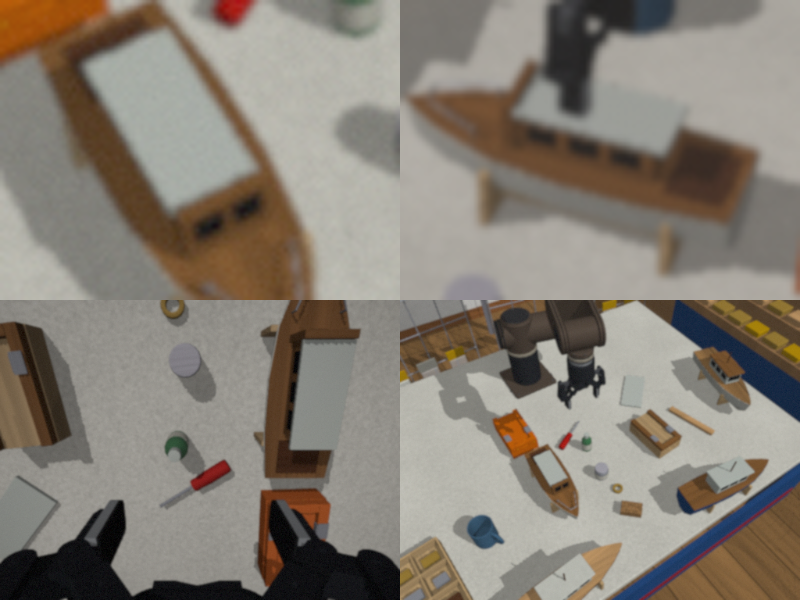

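The roof lies on the cabin with its front at the windscreen and nothing else disturbed. Its wrist-view corners are (388,51), (456,52), (430,193) and (370,188). One numeric check before handing in.

Run:
```python
from h import *
np.set_printoptions(precision=4,suppress=True)
c=load('w7.png');I=c['img'].astype(int)
g=cv2.cvtColor(c['img'],cv2.COLOR_RGB2HSV)
m=((g[:,:,1]<28)&(I.sum(2)>360)).astype(np.uint8);m[:,:360]=0;m[:40]=0;m[200:]=0
m=cv2.morphologyEx(m,cv2.MORPH_OPEN,np.ones((5,5)))
n,l,st,ce=cv2.connectedComponentsWithStats(m);print(st[1:])
k=l[120,410];ys,xs=np.where(l==k);P=ray(c,np.c_[xs,ys],.1185)[:,:2].astype(np.float32);print(k,cv2.minAreaRect(P))
Q=ray(c,[(388,51),(455.7,52.5),(430,193),(370,188)],.1185);print(Q,Q.mean(0))
```

```text
[[  372    40   140   160 19330]]
1 ((0.5488746166229248, -0.21754689514636993), (0.14291805028915405, 0.14657153189182281), 87.49151611328125)
[[ 0.6164 -0.1487  0.1185]
 [ 0.6126 -0.2084  0.1185]
 [ 0.4826 -0.2028  0.1185]
 [ 0.4905 -0.1419  0.1185]] [ 0.5505 -0.1754  0.1185]
```

```bash
python3 -c "
from cell import ticket
print(ticket.hand_in())"
```

```text
the job is handed in; nothing more can be done
None
```

The roof panel is on the open boat's cabin, square over the walls with its front end pushed home against the windscreen at about 15 N, and the job is handed in at about 24 s. The panel's measured centre is within about 1 mm of the seat, and the last pictures show nothing else disturbed.

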